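# Tip the washed filter into the drying frame

## Robot

A 6-joint arm with a two-finger parallel gripper is mounted at the origin on the work surface. World frame = base frame: x ahead of the robot, y to its left, z up, the work surface at z = 0. Lengths are in m, angles in degrees, forces in N, time in s.
With the tool pointing down it reaches from about 0.4 to 0.825 m from the base axis. Payload 7 kg.
Tool frame: the origin (TCP) lies at the centre of the arm's flange, where the gripper is bolted on; the fingertips stand 178 mm ahead of it and the grasp point (between the pads) lies 159 mm ahead of it (tip_reach is the distance from the TCP to the fingertips, in m); z points along the fingers, y is the line along which they close (so a half turn about z gives the same grasp; the last joint's range is limited). The gripper opens to 88 mm and grips with 3 to 60 N. Pads are 19 mm wide; open, the fingers measure 130 mm over their backs; the gripper's body (78 mm by 193 mm) begins 47 mm behind the grasp point.
Start: joints at [81.308, 20.546, 0.682, 0, -70.136, -16.507], TCP at [0.287, 0.611, 0.405] pointing down, gripper open.
Joint ranges: [-176.03, 176.03], [-82.01, 121.73], [-58.28, 71.71], [-173.87, 95.51], [-174.79, -0.11], [-173.66, 173.66]. Speed limits (degrees/s): [136.94, 136.94, 172.46, 180, 180, 180].

## Interface

Orientations are given as [roll, pitch, yaw] about the fixed x, y, z axes, in that order (R = Rz(yaw) Ry(pitch) Rx(roll)).
In Python, from plant import * gives the robot as it stands.
- The arm moves only by the shell command python3 -m handwheel 'ROWS'. ROWS is JSON, a list of rows, each a list of 7 numbers: the opening, from -1 (shut) to 1 (fully open), then the shift along the tool's x, y, z as a fraction of full scale, then the turn, a rotation vector about the tool's x, y, z as a fraction of full scale. A call has 1 to 5 rows; each row shifts and turns the commanded pose from where the row before left it, along the tool's axes as they then stand; what a row does not reach is not made up. Full scale, the value 1, is 0.025 m for a shift and 6 degrees for a turn. A row lasts 1/8 s, in which the tool goes at most 62.5 mm and 10.7 degrees, less where a joint would pass 70% of its speed; a pose out of reach is approached as far as the arm can. A call with a number of a shift or a turn outside -1 to 1 is refused whole. A call with a gripper value outside its range is refused whole. The fingers move at their own pace and stop on an object; the grip force is fixed at half the most. Time passes only in rows, so rows that do not move let the fingers close. It gives the time, the measured TCP pose, the force, the opening and the grip force at its end, in the units of the state.
- get_obs(): the state, without advancing time (a new reading comes with each control period).
- snapshot(name): name is "side" or "top"; returns a dict with "color" (400x640x3 uint8, red, green, blue), "fx", "fy", "cx", "cy" (pixels), "k1" (the pictures are not rectified: a ray, as slopes to the right and down, at radius r is drawn at 1 + k1 r^2 times it, then the intrinsics apply), "R" (3x3) and "t" (3): a world point X has camera coordinates R X + t. Camera axes: x right, y down, z forward; pixel columns grow to the right and rows downward; lengths in m; the calibration is good to about 2 mm. A picture is of the moment at which its call begins. There is no depth.
- close_job(): hands the job in; it is judged then, once.
The state is a dict: "clock": time; "joint_pos": joint angles; "qvel": joint speeds; "tau": joint torques, N m; "tool_pos": TCP position; "orientation": TCP orientation; "force": force on the tool from outside, world axes, zero at the start; "moment": the same for the moment, N m; "opening": finger opening in m; "gripper_force": force on a finger pad.
Only numpy, scipy, OpenCV 4.12 (cv2) and the standard library are available. Lean on these libraries where they do the work, as an engineer would, in place of code of your own. Each camera call takes 0.05 s, during which the arm holds its last target. There are 200 camera calls.

## Task

The blue-rimmed filter cassette stands on edge on the counter between two taped frames. Without gripping or lifting it, gently push it low down so that it slides, still upright, until its whole foot stands just inside the nearest line of the green frame; then push it near its top so that it topples away from where it came and lies flat inside the green frame. Leave the pads in the rack, the dust cup, the scraper and the bottle where they are.

Things in the scene. Friction and masses are not known exactly. Their poses are not given: they have to be found in the camera images.
- filter: blue-rimmed white pleated filter cassette: rigid block 110 mm wide (own x), 34 thick (own y), 88 tall (own z), 0.14-0.28 kg, balanced at mid-height, standing loose; origin at the centre of its foot (underside). Broad faces alike; its own y runs roughly through both frames. Pushed within 15 mm of the counter it slides; above 60 mm it tips over its far bottom edge, slipping back some mm
- filter_center (a point): middle of the filter, 44 mm above the foot along its own z
- foot_a (a point): corner of the filter's 110 x 88 mm outline, at mid thickness (it moves with the filter): foot, -x end
- foot_b (a point): corner of the filter's 110 x 88 mm outline, at mid thickness (it moves with the filter): foot, +x end
- head_a (a point): corner of the filter's 110 x 88 mm outline, at mid thickness (it moves with the filter): top, -x end
- head_b (a point): corner of the filter's 110 x 88 mm outline, at mid thickness (it moves with the filter): top, +x end
- green_frame: rectangle of green tape stuck on the counter, flat, nothing to bump into; inside 160 mm along its own x by 170 mm along its own y, tape 15 mm wide all round; origin at its centre on the counter, z up. Its own y axis points along the line between the frames; it may be on either side of the filter. The filter's front face starts 30 to 70 mm short of the outer edge of the tape
- red_frame: rectangle of red tape stuck on the counter, flat, nothing to bump into; inside 160 mm along its own x by 170 mm along its own y, tape 15 mm wide all round; origin at its centre on the counter, z up. Lies on the other side of the filter; not to be used, but the robot may work above it
- pad0: loose flat filter pad, 100 x 14 x 100 mm, standing in a slot of the wooden rack (four upright slots); origin at the centre of its underside; bystander
- pad1: loose flat filter pad, 100 x 14 x 100 mm, standing in a slot of the wooden rack (four upright slots); origin at the centre of its underside; bystander
- pad2: loose flat filter pad, 100 x 14 x 100 mm, standing in a slot of the wooden rack (four upright slots); origin at the centre of its underside; bystander
- pad3: loose flat filter pad, 100 x 14 x 100 mm, standing in a slot of the wooden rack (four upright slots); origin at the centre of its underside; bystander
- dust_cup: clear plastic cup, 90 mm wide, 110 mm tall, standing near the far side of the counter; origin under its centre; bystander
- scraper: scraper with black handle and black rubber edge, about 150 x 100 x 18 mm, lying near the far side; origin on its underside; bystander
- bottle: white bottle, 66 mm wide, 170 mm tall, on the robot's right; origin under its centre; bystander
There are look-alikes about, which are no part of the job. Leave any black, orange or pink look-alike of the filter alone.

How it is judged:
By the outcome, as a careful person would: the job done as asked, in the order asked, and still so for the second after the job is handed in, with the robot touching nothing.
It also fails if it takes over 45 s, if anything falls off the work surface, if the arm or the gripper's body presses on something with over 40 N, if the wrist force passes 120 N, or if a joint passes its speed limit or range.

## Working session

There is one attempt and no reset: what is moved stays moved. The work goes in short steps, Python scripts to look and compute and a shell command to move; the robot and the scene stay as the last step left them, time stands still between calls to the robot, and variables do not carry over. Pictures are saved under pics/ and viewed, at most 10 in all, crops included, and the job is handed in when it is done.

```bash
mkdir -p pics
python3 - <<'E'
from plant import *
import cv2,pickle
o=get_obs(); print(o)
for n in("side","top"):
    s=snapshot(n); pickle.dump(s,open(n+".pkl","wb")); cv2.imwrite(f"pics/{n}0.png",s["color"][:,:,::-1]); print(n,s["fx"],s["k1"],s["R"],s["t"])
E
```

```text
{'clock': 0.0, 'joint_pos': array([ 8.13070835e+01,  2.05891912e+01,  6.32608360e-01, -1.99918117e-02,
       -7.01349500e+01, -1.65075227e+01]), 'qvel': array([-0.00517084, -0.00187867,  0.02948104,  0.05141454, -0.03709774,
       -0.0481161 ]), 'tau': array([ 1.22465586e-03, -5.82714951e+01,  2.93045801e+01,  6.99667364e+00,
        6.97305237e-03, -1.60160885e-04]), 'tool_pos': array([0.28731565, 0.61057036, 0.40373932]), 'orientation': array([ 1.79906899e+02, -7.99175285e-03, -2.52072411e+01]), 'force': array([ 0.20463769, -0.51223099, -0.47008769]), 'moment': array([-0.01060642, -0.01716857, -0.01740742]), 'gripper_force': 0.0, 'opening': 0.08779684614322744}
side 418.89292424468994 -0.09564088453384503 [[ 0.89013668 -0.45560087  0.00919418]
 [-0.34656727 -0.68993565 -0.63551548]
 [ 0.2958848   0.56250924 -0.77203338]] [-0.48526332  0.26090982  0.98785801]
top 502.12714673231505 -0.12743680956624995 [[ 3.16510670e-02 -9.99494337e-01  3.04643743e-03]
 [-9.91559519e-01 -3.17829142e-02 -1.25696328e-01]
 [ 1.25729593e-01  9.57698859e-04 -9.92064087e-01]] [-0.01486971  0.56442106  1.38819641]
```

View pics/top0.png

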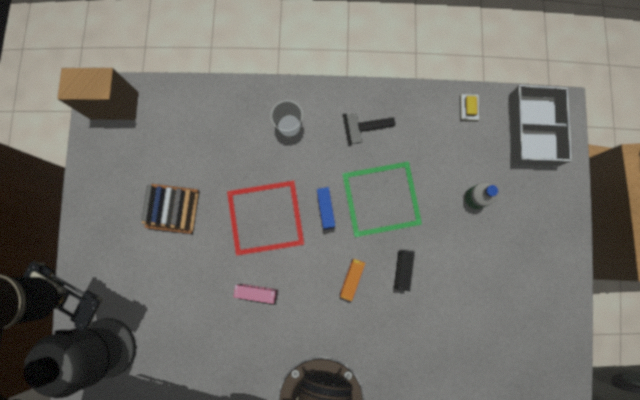

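View pics/side0.png

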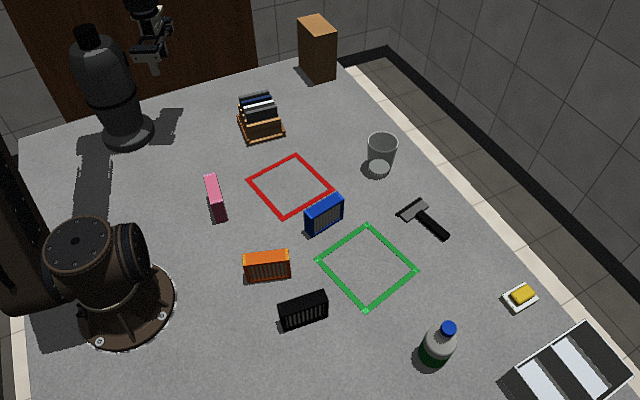

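Top view: the candidates are blue (326,208), black (403,270), orange (352,280) and pink (256,294). Only the blue one stands between the red frame (265,217) and the green frame (382,199), so it is the filter. The push is towards the image right, about -y. I'll measure it and check a crop.

```bash
cat > h.py <<'E'
import cv2,numpy as np,pickle
def K(s): return np.array([[s["fx"],0,s["cx"]],[0,s["fy"],s["cy"]],[0,0,1]]),np.array([s["k1"],0,0,0,0.])
def cast(s,uv,z):
    k,d=K(s); n=cv2.undistortPoints(np.array(uv,float).reshape(-1,1,2),k,d)[:,0]
    r=np.c_[n,np.ones(len(n))]@s["R"]; c=-s["R"].T@s["t"]
    return c+r*((z-c[2])/r[:,2])[:,None]
def proj(s,X):
    k,d=K(s); return cv2.projectPoints(np.array(X,float).reshape(-1,1,3),cv2.Rodrigues(s["R"])[0],s["t"],k,d)[0][:,0]
def mask(s,lo,hi,S=100,V=50,near=None,R=60):
    h=cv2.cvtColor(s["color"],cv2.COLOR_RGB2HSV); m=cv2.inRange(h,(lo,S,V),(hi,255,255))
    if near is not None:
        q=np.zeros_like(m); cv2.circle(q,near,R,255,-1); m&=q
    return m
def frame(s,near):
    m=mask(s,40,85,90,40,near,90); cs,hi=cv2.findContours(m,cv2.RETR_CCOMP,cv2.CHAIN_APPROX_NONE)
    out=[]
    c=max(cs,key=cv2.contourArea); P=cast(s,c[:,0],0)[:,:2]
    out.append(cv2.minAreaRect((P*1000).astype(np.float32)))
    return out[0]
def top(s,near):
    m=mask(s,100,130,120,60,near,45); c=max(cv2.findContours(m,0,1)[0],key=cv2.contourArea)
    return m,c
E
python3 - <<'E'
from h import *
for n,g,f in(("top",(382,199),(326,208)),("side",(366,267),(324,214))):
    s=pickle.load(open(n+".pkl","rb")); print(n,"cam",-s["R"].T@s["t"])
    fr=frame(s,g); print("green",fr)
    m,c=top(s,f); hs=cv2.cvtColor(s["color"],cv2.COLOR_RGB2HSV)
    P=cast(s,c[:,0],.088)[:,:2]*1000; r=cv2.minAreaRect(P.astype(np.float32)); print("filter top plane",r,cv2.boxPoints(r).tolist())
    x,y=f; cr=s["color"][y-50:y+50,x-60:x+75]; cv2.imwrite(f"c_{n}.png",cv2.resize(cr,None,fx=5.6,fy=5.6,interpolation=2)[:,:,::-1][:,:])
a,b=cv2.imread("c_top.png"),cv2.imread("c_side.png")
cv2.imwrite("pics/crop1.png",cv2.resize(np.vstack([a,b]),(405,600),interpolation=3))
E
```

```text
top cam [0.38559035 0.00174728 1.44817076]
green ((576.8601684570312, -159.10150146484375), (188.19117736816406, 198.3607177734375), 12.509692192077637)
filter top plane ((534.5955810546875, 3.3071117401123047), (110.40379333496094, 32.19559097290039), 11.1489896774292) [[477.32281494140625, 8.427214622497559], [483.54815673828125, -23.160770416259766], [591.8683471679688, -1.8129911422729492], [585.6430053710938, 29.774993896484375]]
side cam [ 0.23008131 -0.59675467  0.93293318]
green ((577.1328735351562, -158.61573791503906), (190.80508422851562, 200.67466735839844), 12.264349937438965)
filter top plane ((536.5639038085938, 2.1638355255126953), (108.42108917236328, 34.87228775024414), 11.240422248840332) [[479.9945068359375, 8.69845199584961], [486.7919921875, -25.50490951538086], [593.13330078125, -4.370780944824219], [586.3358154296875, 29.83258056640625]]
```

View pics/crop1.png

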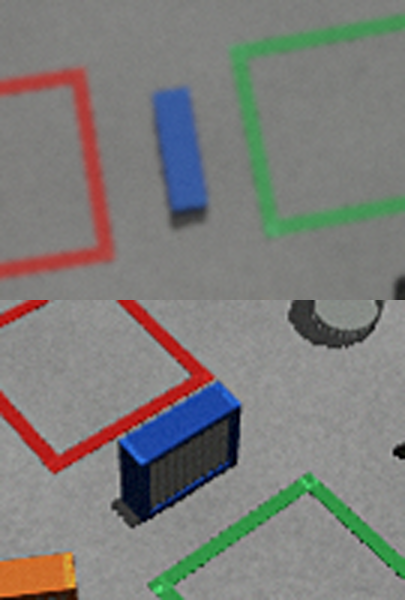

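The crop confirms it: a blue-rimmed pleated cassette, upright between the frames. It is centred at about (535.5, 2.8) mm with yaw 11.2°. The green frame is at (577, -159) mm with yaw 12.4°, so the gap is 50 mm and the slide is about 105 mm. I'll yaw the tool so its x runs along the push, then approach from above the red side.

```bash
python3 -m handwheel '[[0.2,0,0,0,0,0,0.97],[0.2,0,0,0,0,0,0.97],[0.2,0,0,0,0,0,0.97],[0.2,0,0,0,0,0,0.97],[0.2,0,0,0,0,0,0.97]]'
python3 -m handwheel '[[0.2,0,0,0,0,0,0.97],[0.2,0,0,0,0,0,0.97],[0.2,0,0,0,0,0,0.97],[0.2,0,0,0,0,0,0.97],[0.2,0,0,0,0,0,0]]'
python3 -m handwheel '[[0.2,1,-0.22,0,0,0,0],[0.2,1,-0.22,0,0,0,0],[0.2,1,-0.22,0,0,0,0],[0.2,1,-0.22,0,0,0,0],[0.2,1,-0.22,0,0,0,0]]'
python3 -m handwheel '[[0.2,1,-0.22,0,0,0,0],[0.2,1,-0.22,0,0,0,0],[0.2,1,-0.22,0,0,0,0],[0.2,1,-0.22,0,0,0,0],[0.2,1,-0.22,0,0,0,0]]'
```

```text
clock: 0.72
tool_pos: [0.2873, 0.6107, 0.4041]
orientation: [180.0, -0.0, -54.5]
force: [-0.3, -0.2, -1.2]
opening: 0.0528
gripper_force: 0.0
clock: 1.35
tool_pos: [0.2881, 0.6108, 0.4044]
orientation: [-180.0, -0.0, -77.6]
force: [5.4, 2.2, -1.1]
opening: 0.0525
gripper_force: 0.0
clock: 1.98
tool_pos: [0.3418, 0.4929, 0.4049]
orientation: [-180.0, 0.0, -77.6]
force: [-0.8, 0.1, -0.3]
opening: 0.0524
gripper_force: 0.0
clock: 2.6
tool_pos: [0.3956, 0.3768, 0.4047]
orientation: [-180.0, 0.0, -77.6]
force: [-0.1, -0.3, 0.4]
opening: 0.0527
gripper_force: 0.0
```

```bash
python3 -m handwheel '[[0.2,1,-0.22,0,0,0,0],[0.2,1,-0.22,0,0,0,0],[0.2,1,-0.22,0,0,0,0],[0.2,1,-0.22,0,0,0,0],[0.2,1,-0.22,0,0,0,0]]'
python3 -m handwheel '[[0.2,1,-0.22,0,0,0,0],[0.2,1,-0.22,0,0,0,0],[0.2,1,-0.22,0,0,0,0],[0.2,0.5,-0.22,0,0,0,0],[0.2,0,0,0,0,0,0]]'
python3 -m handwheel '[[0.2,0,0,0,0,1,0],[0.2,0,0,0,0,1,0],[0.2,0,0,0,0,1,0],[0.2,0,0,0,0,1,0],[0.2,0,0,0,0,1,0]]'
python3 -m handwheel '[[0.2,0,0,0,0,0,0]]'
cat >> h.py <<'E'
def tip(o):
    from scipy.spatial.transform import Rotation as Ro
    R=Ro.from_euler("xyz",o["orientation"],degrees=True).as_matrix()
    return o["tool_pos"]+.178*R[:,2],R
E
python3 - <<'E'
from plant import *
from h import *
o=get_obs(); t,R=tip(o); print(t*1000,R.round(3))
# target tip
print("rows for tip (524.8,51.7,7.5):",R.T@(np.array([.5248,.0517,.0075])-t)/.025)
E
```

```text
clock: 3.22
tool_pos: [0.4491, 0.2607, 0.4047]
orientation: [-180.0, 0.0, -77.6]
force: [-0.2, -0.4, -0.2]
opening: 0.0523
gripper_force: 0.0
clock: 3.85
tool_pos: [0.4894, 0.1807, 0.4046]
orientation: [-180.0, -0.0, -77.7]
force: [-0.7, -0.2, -0.6]
opening: 0.0527
gripper_force: 0.0
clock: 4.47
tool_pos: [0.4887, 0.1823, 0.4047]
orientation: [-180.0, -30.2, -77.5]
force: [-0.6, -0.0, -0.7]
opening: 0.0524
gripper_force: 0.0
clock: 4.6
tool_pos: [0.4886, 0.1824, 0.4038]
orientation: [179.9, -30.0, -77.4]
force: [-0.2, -0.3, -0.7]
opening: 0.0525
gripper_force: 0.0
[507.7099029   95.34720772 249.73223056] [[ 0.188 -0.976  0.107]
 [-0.845 -0.217 -0.489]
 [ 0.501  0.001 -0.866]]
rows for tip (524.8,51.7,7.5): [-3.24736675 -0.30273571  9.3145438 ]
```

```bash
python3 -m handwheel '[[0.2,-0.35,-0.03,1,0,0,0],[0.2,-0.35,-0.03,1,0,0,0],[0.2,-0.35,-0.03,1,0,0,0],[0.2,-0.35,-0.03,1,0,0,0],[0.2,-0.35,-0.03,1,0,0,0]]'
python3 -m handwheel '[[0.2,-0.35,-0.03,1,0,0,0],[0.2,-0.35,-0.03,1,0,0,0],[0.2,-0.35,-0.03,1,0,0,0],[0.2,-0.2,-0.03,0.5,0,0,0],[0.2,0,0,0,0,0,0]]'
python3 - <<'E'
from plant import *
from h import *
o=get_obs(); t,R=tip(o); print(t*1000,o["orientation"])
print("rows for tip (524.8,51.7,7.5):",R.T@(np.array([.5248,.0517,.0075])-t)/.025)
s=snapshot("side"); c=s["color"][90:290,200:440]; cv2.imwrite("pics/s2.png",cv2.resize(c,None,fx=3,fy=3,interpolation=2)[:,:,::-1])
E
```

```text
clock: 5.22
tool_pos: [0.4981, 0.1585, 0.2741]
orientation: [-179.9, -29.8, -77.6]
force: [0.5, 0.7, -0.1]
opening: 0.0527
gripper_force: 0.0
clock: 5.85
tool_pos: [0.5045, 0.1425, 0.1828]
orientation: [180.0, -30.0, -77.6]
force: [0.1, 0.5, -0.1]
opening: 0.0525
gripper_force: 0.0
[523.51923899  55.53144076  28.68115833] [179.95154642 -29.99227938 -77.58830203]
rows for tip (524.8,51.7,7.5): [-0.28435448 -0.01778119  0.81410391]
```

View pics/s2.png

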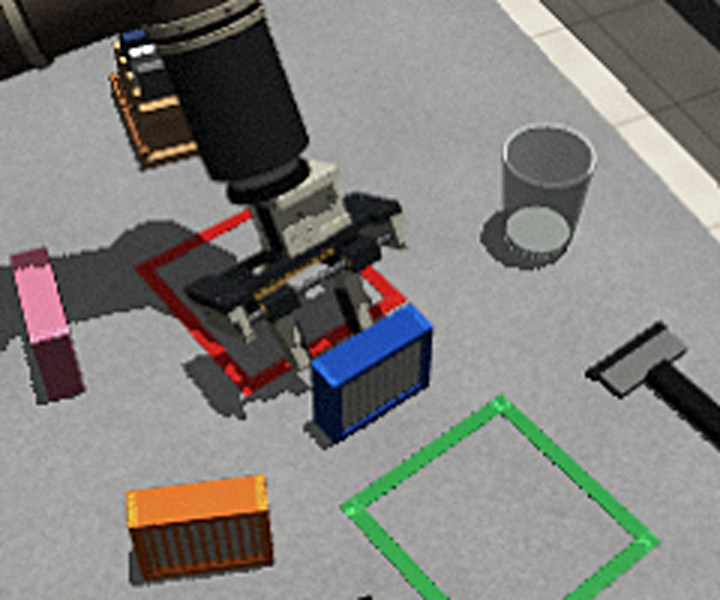

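The side view shows both fingertips (around px 300 to 360, 300 to 370 in the crop) just behind the filter, and the body clears its top. I'll go down to about 8 mm and push slowly.

```bash
python3 -m handwheel '[[0.2,-0.14,0,0.4,0,0,0],[0.2,-0.14,0,0.4,0,0,0],[0.2,0,0,0,0,0,0],[0.2,0,0,0,0,0,0]]'
python3 -c "
from plant import *
from h import *
print(tip(get_obs())[0]*1000)"
python3 -m handwheel '[[0.2,0.17,0,0.1,0,0,0],[0.2,0.17,0,0.1,0,0,0],[0.2,0.17,0,0.1,0,0,0],[0.2,0.17,0,0.1,0,0,0],[0.2,0.17,0,0.1,0,0,0]]'
python3 -m handwheel '[[0.2,0.17,0,0.1,0,0,0],[0.2,0.17,0,0.1,0,0,0],[0.2,0.17,0,0.1,0,0,0],[0.2,0.17,0,0.1,0,0,0],[0.2,0,0,0,0,0,0]]'
python3 - <<'E'
from plant import *
from h import *
o=get_obs(); t,R=tip(o); print(t*1000,o["orientation"],o["force"])
for n,f in(("top",(326,208)),("side",(324,214))):
    s=snapshot(n); m,c=top(s,f)
    P=cast(s,c[:,0],.088)[:,:2]*1000; r=cv2.minAreaRect(P.astype(np.float32)); print("filter top plane",r)
c=s["color"][110:290,220:440]; cv2.imwrite("pics/s3.png",cv2.resize(c,None,fx=3,fy=3,interpolation=2)[:,:,::-1])
E
```

```text
clock: 6.4
tool_pos: [0.5053, 0.1387, 0.1623]
orientation: [180.0, -30.0, -77.6]
force: [-1.0, 0.9, -0.4]
opening: 0.0524
gripper_force: 0.0
[524.40200786  51.77835962   8.15941153]
clock: 7.02
tool_pos: [0.5106, 0.1143, 0.1621]
orientation: [-180.0, -30.0, -77.6]
force: [0.7, 0.1, 0.2]
opening: 0.0523
gripper_force: 0.0
clock: 7.65
tool_pos: [0.5148, 0.095, 0.162]
orientation: [180.0, -30.0, -77.6]
force: [0.7, 0.1, -0.5]
opening: 0.0524
gripper_force: 0.1
[533.85707222   7.99390609   7.82868595] [179.98722433 -30.01626842 -77.60990026] [ 0.66268547  0.05837076 -0.5239468 ]
filter top plane ((539.0164794921875, -14.348052978515625), (110.8075180053711, 33.04617691040039), 12.538146018981934)
filter top plane ((541.4461059570312, -15.801689147949219), (109.57524108886719, 34.963096618652344), 12.879368782043457)
```

View pics/s3.png

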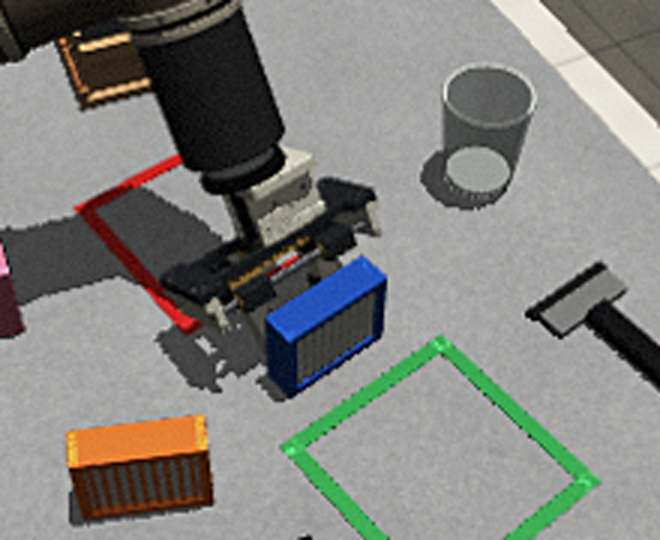

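The filter is upright, aligned at 12.5°, and sliding. About 87 mm remain.

```bash
python3 -m handwheel '[[0.2,0.17,0,0.1,0,0,0],[0.2,0.17,0,0.1,0,0,0],[0.2,0.17,0,0.1,0,0,0],[0.2,0.17,0,0.1,0,0,0],[0.2,0.17,0,0.1,0,0,0]]'
python3 -m handwheel '[[0.2,0.17,0,0.1,0,0,0],[0.2,0.17,0,0.1,0,0,0],[0.2,0.17,0,0.1,0,0,0],[0.2,0.17,0,0.1,0,0,0],[0.2,0.17,0,0.1,0,0,0]]'
python3 -m handwheel '[[0.2,0.17,0,0.1,0,0,0],[0.2,0.17,0,0.1,0,0,0],[0.2,0.17,0,0.1,0,0,0],[0.2,0.17,0,0.1,0,0,0],[0.2,0.1,0,0.06,0,0,0]]'
python3 -m handwheel '[[0.2,0,0,0,0,0,0]]'
cat > look.py <<'E'
from plant import *
from h import *
import sys
o=get_obs(); t,R=tip(o); print(t*1000,o["orientation"],o["force"])
G=np.array([577,-158.9]); a=np.radians(12.4); u=np.array([np.sin(a),-np.cos(a)]); v=np.array([np.cos(a),np.sin(a)])
for n in("top","side"):
    s=snapshot(n); p=proj(s,[t[0]+.025*u[0],t[1]+.025*u[1],.088])[0]
    m,c=top(s,(int(p[0]),int(p[1]))); P=cast(s,c[:,0],.088)[:,:2]*1000; r=cv2.minAreaRect(P.astype(np.float32))
    q=(np.array(r[0])-G); print(n,r,"along u %.1f lateral %.1f back face inside %.1f"%(q@u,q@v,q@u-17+85))
p=p.astype(int); c=s["color"][p[1]-80:p[1]+110,p[0]-110:p[0]+110]; cv2.imwrite(sys.argv[1],cv2.resize(c,None,fx=3,fy=3,interpolation=2)[:,:,::-1])
E
python3 look.py pics/s4.png
```

```text
clock: 8.38
tool_pos: [0.5202, 0.071, 0.1618]
orientation: [-180.0, -30.0, -77.6]
force: [-0.7, 1.7, 1.1]
opening: 0.0525
gripper_force: 1.0
clock: 9.0
tool_pos: [0.5255, 0.0471, 0.1616]
orientation: [-180.0, -30.0, -77.6]
force: [-0.4, 2.4, 3.0]
opening: 0.0529
gripper_force: 1.4
clock: 9.62
tool_pos: [0.5303, 0.0248, 0.1613]
orientation: [180.0, -30.0, -77.6]
force: [-0.9, 2.6, 1.7]
opening: 0.0524
gripper_force: 1.4
clock: 9.75
tool_pos: [0.5302, 0.0248, 0.1612]
orientation: [180.0, -30.0, -77.6]
force: [1.1, 0.9, 0.9]
opening: 0.0527
gripper_force: 0.3
[549.18685758 -62.21111997   7.09951323] [179.97236858 -30.01446696 -77.60539054] [1.06896438 0.85641139 0.86350117]
top ((554.5131225585938, -83.0870361328125), (110.55327606201172, 35.36805725097656), 12.535436630249023) along u -78.9 lateral -5.7 back face inside -10.9
side ((557.1657104492188, -86.33938598632812), (109.4843521118164, 34.841651916503906), 12.074584007263184) along u -75.1 lateral -3.8 back face inside -7.1
```

View pics/s4.png

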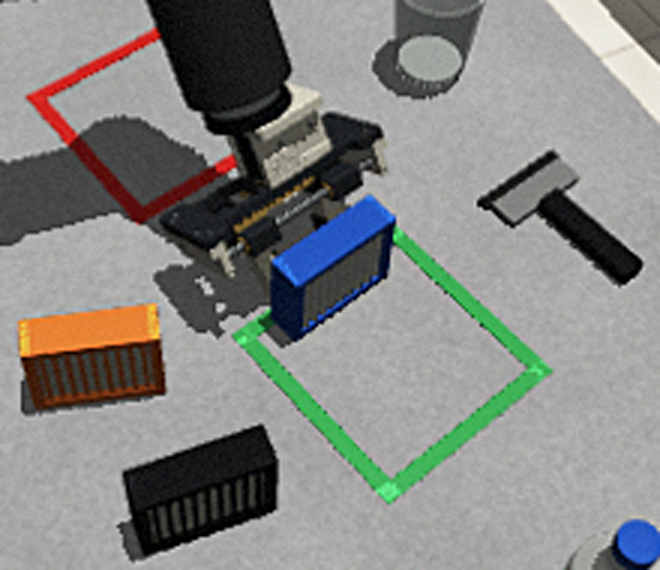

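The side view shows the filter upright and across the near green line (crop about (290,330)). Its back face is still about 8 mm short of the inner edge, so I'll push 15.5 mm more.

```bash
python3 -m handwheel '[[0.2,0.15,0,0.09,0,0,0],[0.2,0.15,0,0.09,0,0,0],[0.2,0.15,0,0.09,0,0,0],[0.2,0.09,0,0.05,0,0,0],[0.2,0,0,0,0,0,0]]'
python3 -m handwheel '[[0.2,-0.4,0,-0.25,0,0,0],[0.2,-0.4,0,-0.25,0,0,0],[0.2,-0.4,0,-0.25,0,0,0],[0.2,0,0,0,0,0,0]]'
python3 look.py pics/s5.png
```

```text
clock: 10.48
tool_pos: [0.5336, 0.0095, 0.1611]
orientation: [180.0, -30.0, -77.6]
force: [-0.6, 0.7, 0.0]
opening: 0.0528
gripper_force: 0.2
clock: 10.98
tool_pos: [0.5261, 0.046, 0.1625]
orientation: [-180.0, -30.0, -77.5]
force: [-0.8, -1.2, -0.3]
opening: 0.0524
gripper_force: 0.0
[545.43888881 -40.85370512   8.29765614] [-179.98045624  -29.99317001  -77.46374454] [-0.8319562  -1.22966948 -0.33652899]
top ((558.11669921875, -98.51346588134766), (110.61753845214844, 34.914161682128906), 12.456795692443848) along u -63.0 lateral -5.5 back face inside 5.0
side ((560.4854125976562, -101.33509826660156), (109.34294891357422, 34.810516357421875), 12.236987113952637) along u -59.8 lateral -3.8 back face inside 8.2
```

View pics/s5.png

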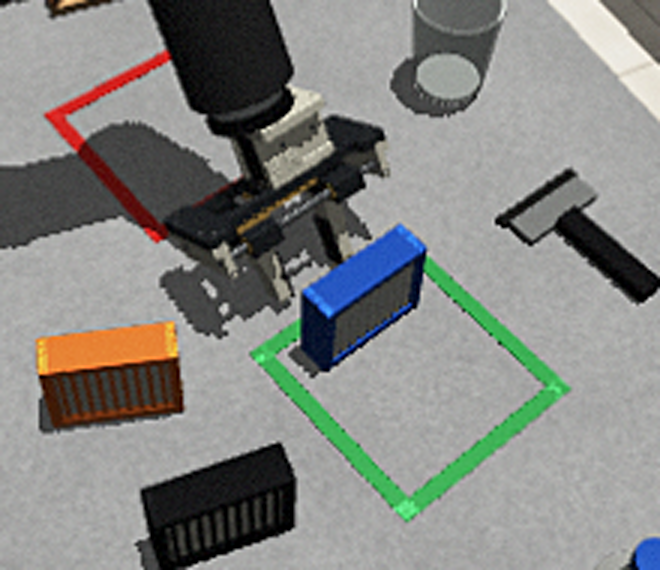

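Both views agree: it is upright with the back face about 6.6 mm inside the line. Now I'll raise the tips to about 75 mm and push slowly near the top.

```bash
python3 -m handwheel '[[0.2,0.44,0,-0.76,0,0,0],[0.2,0.44,0,-0.76,0,0,0],[0.2,0.44,0,-0.76,0,0,0],[0.2,0,0,0,0,0,0]]'
python3 -c "
from plant import *
from h import *
print(tip(get_obs())[0]*1000)"
python3 -m handwheel '[[0.2,0.26,0,0.15,0,0,0],[0.2,0.26,0,0.15,0,0,0],[0.2,0.26,0,0.15,0,0,0],[0.2,0.26,0,0.15,0,0,0]]'
python3 -m handwheel '[[0.2,0.17,0,0.1,0,0,0],[0.2,0.17,0,0.1,0,0,0],[0.2,0.17,0,0.1,0,0,0],[0.2,0,0,0,0,0,0]]'
python3 look.py pics/s6.png
```

```text
clock: 11.58
tool_pos: [0.5265, 0.0446, 0.2296]
orientation: [-179.8, -29.9, -77.7]
force: [0.1, 0.7, -0.4]
opening: 0.0526
gripper_force: 0.0
[545.98593523 -42.12001717  75.39235627]
clock: 12.08
tool_pos: [0.5325, 0.0142, 0.2279]
orientation: [180.0, -30.0, -77.6]
force: [-0.6, 0.1, -0.6]
opening: 0.0527
gripper_force: 0.0
clock: 12.58
tool_pos: [0.5357, 0.0003, 0.2282]
orientation: [-180.0, -30.0, -77.6]
force: [-0.0, 0.1, 0.1]
opening: 0.0526
gripper_force: 0.2
[554.8167423  -86.62210892  74.00035231] [-179.99690175  -29.99655727  -77.60201289] [-0.00500367  0.0729962   0.07355587]
top ((560.396240234375, -108.707763671875), (110.55193328857422, 34.9423713684082), 12.904256820678711) along u -52.6 lateral -5.4 back face inside 15.4
side ((563.5538330078125, -110.70912170410156), (111.0840072631836, 36.60215377807617), 12.52578353881836) along u -50.0 lateral -2.8 back face inside 18.0
```

View pics/s6.png

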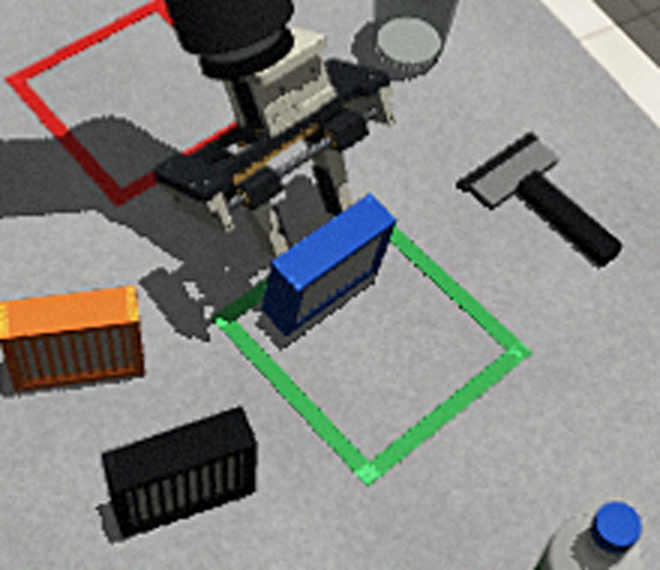

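It is tipping forward over its front edge. I'll keep going.

```bash
python3 -m handwheel '[[0.2,0.17,0,0.1,0,0,0],[0.2,0.17,0,0.1,0,0,0],[0.2,0.17,0,0.1,0,0,0],[0.2,0.17,0,0.1,0,0,0],[0.2,0.17,0,0.1,0,0,0]]'
python3 -m handwheel '[[0.2,0.17,0,0.1,0,0,0],[0.2,0,0,0,0,0,0],[0.2,0,0,0,0,0,0]]'
python3 look.py pics/s7.png
```

```text
clock: 13.3
tool_pos: [0.541, -0.0239, 0.2279]
orientation: [180.0, -30.0, -77.6]
force: [0.3, 0.3, 1.0]
opening: 0.0525
gripper_force: 0.0
clock: 13.68
tool_pos: [0.5421, -0.0283, 0.2279]
orientation: [-180.0, -30.0, -77.6]
force: [-0.8, 1.4, 0.0]
opening: 0.0525
gripper_force: 0.0
[ 561.24951364 -115.21404255   73.77966091] [-179.99357125  -29.99789585  -77.58412405] [-0.78548784  1.41144852  0.03555868]
top ((566.0565185546875, -156.84263610839844), (104.71379089355469, 77.02717590332031), 12.450297355651855) along u -4.4 lateral -10.2 back face inside 63.6
side ((553.279296875, -187.33009338378906), (102.79782104492188, 82.4321517944336), 12.38943862915039) along u 22.7 lateral -29.3 back face inside 90.7
```

View pics/s7.png

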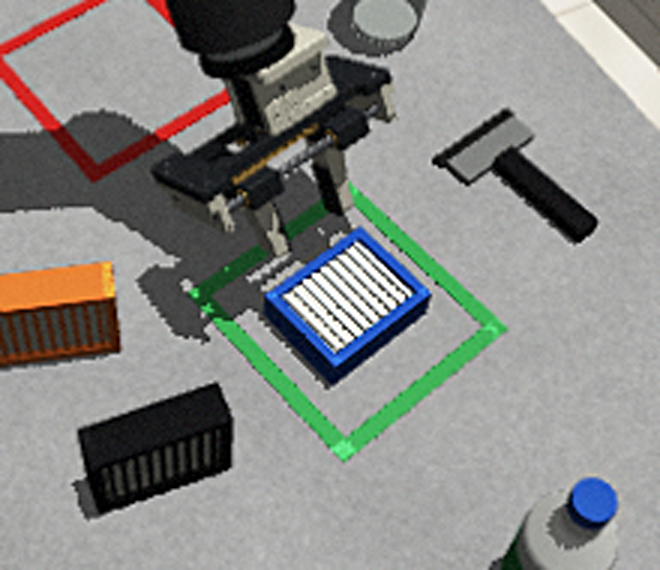

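The cassette lies flat well inside the green frame (crop about (345,305)). I'll back the gripper up and away, check, and hand in.

```bash
python3 -m handwheel '[[0.2,0,0,-1,0,0,0],[0.2,0,0,-1,0,0,0],[0.2,0,0,-1,0,0,0],[0.2,0,0,-1,0,0,0],[0.2,0,0,0,0,0,0]]'
python3 -m handwheel '[[0.2,0,0,0,0,0,0],[0.2,0,0,0,0,0,0]]'
python3 - <<'E'
from plant import *
from h import *
s=snapshot("top"); m,c=top(s,(382,199)); P=cast(s,c[:,0],.034)[:,:2]*1000; r=cv2.minAreaRect(P.astype(np.float32))
a=np.radians(12.4); q=cv2.boxPoints(r)-[577,-158.9]; print(r,(q@np.array([[np.cos(a),np.sin(a)],[np.sin(a),-np.cos(a)]]).T).round(1).tolist())
print(close_job())
E
```

```text
clock: 14.4
tool_pos: [0.5318, 0.0218, 0.3161]
orientation: [-179.8, -29.9, -77.6]
force: [-0.2, 0.9, -0.4]
opening: 0.0527
gripper_force: 0.0
clock: 14.65
tool_pos: [0.531, 0.02, 0.3137]
orientation: [179.9, -30.0, -77.6]
force: [-0.2, 0.1, 0.1]
opening: 0.0524
gripper_force: 0.0
((572.551513671875, -159.7268524169922), (108.71893310546875, 86.60755157470703), 12.467665672302246) [[-58.9, -43.4], [-58.8, 43.2], [49.9, 43.1], [49.8, -43.5]]
the job is handed in; nothing more can be done
None
```

The filter slid upright until its whole foot stood about 7 mm inside the near green line, then toppled away and now lies flat inside the green frame, at least 20 mm from the inner edges; nothing else was touched, and the job was handed in at about 15 s.

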